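# Sort the loose electronics parts into their trays

### The job

Tidy the lab bench: put the two heat sinks, the two capacitors and the spool of wire each into the tray for its kind, shown by the specimen glued to the ledge behind each tray. Every part must end lying fully on the floor of its tray, the way up it stands now (heat sinks fins up, capacitors upright, spool flat), not stacked on or leaning against anything. Leave the multimeter and the roll of tape where they are.

Things in the scene. Friction and masses are not known exactly. Their poses are not given: they have to be found in the camera images.
- sink_a_mid (a point): Loose finned aluminium heat sink, one of two alike: 50 long (x, along the fins) x 40 wide (y) x 30 high (z), fins up, about 80 g; any yaw. Point at its centre, 15 mm above its underside. Grip it across the 40 mm width.
- sink_b_mid (a point): Loose finned aluminium heat sink, the other of two alike: 50 long (x, along the fins) x 40 wide (y) x 30 high (z), fins up, about 80 g; any yaw. Point at its centre, 15 mm above its underside. Grip it across the 40 mm width.
- cap_a_mid (a point): Loose capacitor can, one of two alike: upright cylinder, diameter 35, height 50 mm, black sleeve, bare metal disc with a cross on top, about 60 g. Point at its centre, 25 mm above its underside, z along its axis.
- cap_b_mid (a point): Loose capacitor can, the other of two alike: upright cylinder, diameter 35, height 50 mm, black sleeve, bare metal disc with a cross on top, about 60 g. Point at its centre, 25 mm above its underside, z along its axis.
- spool_mid (a point): Loose spool of copper wire lying flat: diameter 56, height 30 mm, white flanges with a dark bore, about 150 g. Point at its centre, 15 mm above its underside, z along its axis.
- tray_sinks: Tray for heat sinks; its underside stands on the bench. It does not move. It is a shallow grey plastic tray, inside 120 (its x) x 164 (its y) mm, walls 3 mm thick and 30 mm high from the bench, floor 3 mm thick. Origin: centre of the compartment at bench level; x points away from the robot (within 0.2 rad), z up. On a low ledge outside its far wall (centre 93 mm along +x) a specimen of its kind is glued on: a heat sink, 30 mm high.
- tray_caps: Tray for capacitors; its underside stands on the bench. It does not move. It is a shallow grey plastic tray, inside 120 (its x) x 164 (its y) mm, walls 3 mm thick and 30 mm high from the bench, floor 3 mm thick. Origin: centre of the compartment at bench level; x points away from the robot (within 0.2 rad), z up. On a low ledge outside its far wall (centre 93 mm along +x) a specimen of its kind is glued on: a capacitor can, 50 mm high.
- tray_spools: Tray for wire spools; its underside stands on the bench. It does not move. It is a shallow grey plastic tray, inside 120 (its x) x 164 (its y) mm, walls 3 mm thick and 30 mm high from the bench, floor 3 mm thick. Origin: centre of the compartment at bench level; x points away from the robot (within 0.2 rad), z up. On a low ledge outside its far wall (centre 93 mm along +x) a specimen of its kind is glued on: a wire spool, 30 mm high.
- meter: Bystander: loose handheld multimeter, 150 x 75 x 42 mm, black and orange, off to the left; origin under its centre. Leave it alone.
- tape: Bystander: loose roll of tape lying flat, outer diameter 100, hole 76, height 20 mm, off to the right; origin under its centre. Leave it alone.
Things that resemble listed ones, but are neither listed nor needed, are in the scene too. What is shaped like the part that bears sink_b_mid but brown or red is not meant.

How it is judged:
By the outcome, as a careful person would: the job done as asked, in the order asked, and still so for the second after the job is handed in, with the robot touching nothing.
It also fails if it takes over 115 s, if anything falls off the work surface, if the arm or the gripper's body presses on something with over 40 N, if the wrist force passes 120 N, or if a joint passes its speed limit or range.

### The arm

A 6-joint arm with a two-finger parallel gripper is mounted at the origin on the work surface. World frame = base frame: x ahead of the robot, y to its left, z up, the work surface at z = 0. Lengths are in m, angles in rad, forces in N, time in s.
With the tool pointing down it reaches from about 0.275 to 0.875 m from the base axis. Payload 12.5 kg.
Tool frame: the origin (TCP) lies at the very end of the fingers, on their centre line; the grasp point (between the pads) lies behind it (manip.grip_point_offset is the z of the grasp point in the tool frame, in m); z points along the fingers, y is the line along which they close (so a half turn about z gives the same grasp; the last joint's range is limited). The gripper opens to 85 mm and grips with 20 to 120 N. Pads are 22 mm wide; open, the fingers measure 114 mm over their backs; the gripper's body (76 mm by 85 mm) begins 54 mm behind the grasp point. The pads swing forward as they close: fully open they stand 13 mm farther back than shut.
Start: joints at [-1.239, 0.351, 1.652, -0, 1.139, -0.085], TCP at [0.223, -0.503, 0.231] pointing down, gripper open.
Joint ranges: [-2.75, 2.75], [-0.79, 2.1], [0.01, 2.65], [-1.57, 4.71], [0.07, 3.14], [-2.87, 2.87]. Speed limits (rad/s): [2.22, 2.22, 2.79, 3.14, 3.14, 3.14].

### API

Orientations are given as [roll, pitch, yaw] about the fixed x, y, z axes, in that order (R = Rz(yaw) Ry(pitch) Rx(roll)).
In Python, from bench import readout, eyes, job, manip gives the robot as it stands.
- The arm moves only by the tool arm_command, never from a script. Its argument "rows" is a list of rows, each a list of 3 entries, a list of its own where there are three numbers: the opening, from -1 (shut) to 1 (fully open), so that 0 is half open, then the shift along the world's x, y, z each as a share of 500 mm, from -1 to 1, then the turn, a rotation vector about the world's x, y, z each as a share of 0.15 rad, from -1 to 1. A call has 1 to 12 rows; each row shifts and turns the commanded pose from where the row before left it; what a row does not reach is not made up. A row lasts 1/10 s, in which the tool goes at most 50 mm and 8.59 degrees, less where a joint would pass 70% of its speed; a pose out of reach is approached as far as the arm can. A call with a number of a shift or a turn outside -1 to 1 is refused whole. A call with a gripper value outside its range is refused whole. The fingers move at their own pace and stop on an object; "force" is the grip in N (left out, the last holds). Time passes only in rows, so rows that do not move let the fingers close. It gives the time, the measured TCP pose, the force, the opening and the grip force at its end, in the units of the state.
- readout.observe(): the state, without advancing time (a new reading comes with each control period).
- eyes.read_camera(name): name is "scene" or "top" or "wrist"; returns a dict with "frame" (480x640x3 uint8, red, green, blue), "range_z" (480x640 float32, m along the optical axis (not along the pixel's ray), 0 where there is no reading), "K" (3x3 intrinsics, pixels), "extrinsics" (4x4, takes a point from world to camera coordinates); the wrist camera has in their place "mount" (4x4, takes a point from camera to tool coordinates, whose origin is the TCP and whose axes are the flange's). Camera axes: x right, y down, z forward; pixel columns grow to the right and rows downward; lengths in m; the calibration is good to about 2 mm. A picture is of the moment at which its call begins: read the wrist's pose just before it.
- job.hand_in(): hands the job in; it is judged then, once.
The state is a dict: "time": time; "q": joint angles; "joint_vel": joint speeds; "effort": joint torques, N m; "tool_pos": TCP position; "tool_rot": TCP orientation; "contact_force": force on the tool from outside, world axes, zero at the start; "wrist_torque": the same for the moment, N m; "finger_gap": finger opening in m; "grasp_force": force on a finger pad.
Only numpy, scipy, OpenCV 4.12 (cv2) and the standard library are available. Lean on these libraries where they do the work, as an engineer would, in place of code of your own. Each camera call takes 0.05 s, during which the arm holds its last target. There are 200 camera calls.

## Working session

There is one attempt and no reset: what is moved stays moved. The work goes in short steps, Python scripts to look and compute and a tool call to move; the robot and the scene stay as the last step left them, time stands still between calls to the robot, and variables do not carry over. Pictures are saved under pics/ and viewed, at most 14 in all, crops included, and the job is handed in when it is done.

Besides the shell and the picture viewer there is one more tool, called by a JSON object that holds its "fn" and its "kwargs", one argument or row to a line. arm_command: Moves the arm, as the interface text tells. Shift numbers are shares of 500 mm and turn numbers shares of 0.15 rad, none past 1 either way. Its arguments: {"type":"object","properties":{"rows":{"type":"array"},"force":{"type":"number"}},"required":["rows"]}

```bash
mkdir -p pics; cat > h.py <<'E'
import numpy as np, cv2
from bench import readout, eyes, job, manip
def world(c):
    K=c["K"];z=c["range_z"];v,u=np.mgrid[:480,:640]
    p=np.stack([(u-K[0,2])*z/K[0,0],(v-K[1,2])*z/K[1,1],z],-1)
    T=np.linalg.inv(c["extrinsics"]);return p@T[:3,:3].T+T[:3,3]
def save(n,f): cv2.imwrite("pics/"+n,cv2.cvtColor(np.ascontiguousarray(f),cv2.COLOR_RGB2BGR))
E
python3 - <<'E'
from h import *
for n in("top","scene"):
    c=eyes.read_camera(n);save(n+".png",c["frame"]);np.savez(n+".npz",**{k:c[k] for k in("frame","range_z","K","extrinsics")})
    w=world(c);T=np.linalg.inv(c["extrinsics"]);print(n,T.round(3).tolist(),c["K"].tolist())
s=readout.observe();print(s["tool_pos"],s["tool_rot"],s["finger_gap"],manip.grip_point_offset,s["time"])
E
```

```text
top [[-0.01, -0.998, 0.069, 0.396], [-1.0, 0.011, 0.002, 0.0], [-0.003, -0.069, -0.998, 1.191], [0.0, 0.0, 0.0, 1.0]] [[508.26811877714727, 0.0, 322.5349778882063], [0.0, 508.26811877714727, 248.83934805034932], [0.0, 0.0, 1.0]]
scene [[-0.317, 0.753, -0.576, 1.152], [0.948, 0.249, -0.197, 0.247], [-0.004, -0.609, -0.793, 1.003], [0.0, 0.0, 0.0, 1.0]] [[516.4905694502326, 0.0, 329.01794861486155], [0.0, 516.4905694502326, 240.58887138276464], [0.0, 0.0, 1.0]]
[ 0.22258658 -0.50264722  0.23082748] [-3.14061621e+00 -6.11975508e-05  4.16814182e-01] 0.08548996057959662 -0.0187 0.1
```

View pics/top.png

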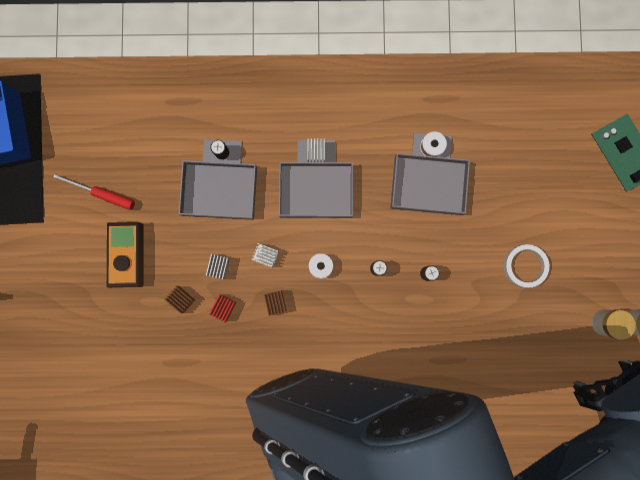

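View pics/scene.png

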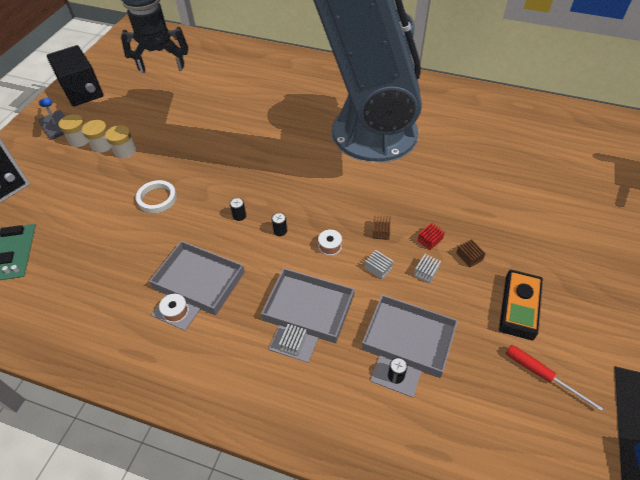

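The top view shows the two silver finned sinks at (217,266) and (266,255); the brown and red ones at (180,299), (223,308) and (277,302) are decoys. The spool is at (320,266) and the capacitors at (379,268) and (431,272). The trays, identified by their specimens, are caps (219,190), sinks (316,190) and spools (431,184).

```bash
python3 - <<'E'
from h import *
d=np.load("top.npz");w=world(d)
v,u=np.mgrid[:480,:640]
for n,(cu,cv,r),(lo,hi) in [("sinkL",(217,266,22),(.022,.04)),("sinkR",(266,255,22),(.022,.04)),("spool",(320,266,20),(.022,.04)),("capL",(379,268,18),(.042,.06)),("capR",(431,272,18),(.042,.06)),
 ("brownR",(277,302,16),(.02,.04)),("red",(223,308,18),(.02,.04)),("meter",(124,254,40),(.03,.06)),("tape",(528,265,30),(.012,.03))]:
    m=(abs(u-cu)<r)&(abs(v-cv)<r)&(w[...,2]>lo)&(w[...,2]<hi)
    p=w[m];c,s,a=cv2.minAreaRect((p[:,:2]*1000).astype(np.float32))
    print(n,m.sum(),np.round(c,1),np.round(s,1),round(a,1),"mean",p.mean(0).round(4),"top",np.percentile(p[:,2],90).round(4))
for n,x0,x1,y0,y1 in [("caps",176,260,160,222),("sinks",276,358,161,222),("spools",388,474,153,218)]:
    m=(u>x0)&(u<x1)&(v>y0)&(v<y1)
    r=m&(w[...,2]>.024)&(w[...,2]<.034);p=w[r];c,s,a=cv2.minAreaRect((p[:,:2]*1000).astype(np.float32))
    f=w[m&(w[...,2]<.012)];print(n,np.round(c,1),np.round(s,1),round(a,1),"floor z",np.median(f[:,2]).round(4))
f=d["frame"][235:325,160:460];save("crop.png",cv2.resize(f,None,fx=2.6,fy=2.6,interpolation=cv2.INTER_CUBIC))
E
```

```text
sinkL 245 [440.1 245.1] [40.8 49.7] 76.5 mean [0.4401 0.2449 0.0286] top 0.0328
sinkR 154 [465.2 136. ] [50.2 39.9] 68.9 mean [0.4658 0.1357 0.0302] top 0.0332
spool 465 [439.6   7.4] [52.7 55. ] 89.4 mean [0.4394 0.0076 0.0301] top 0.0331
capL 186 [ 431.9 -124.2] [33.7 32.2] 0.2 mean [ 0.4325 -0.1242  0.0494] top 0.0522
capR 190 [ 419.6 -240.9] [33.4 33.4] 42.5 mean [ 0.4197 -0.2408  0.0495] top 0.0525
brownR 213 [355.9 113.4] [49.7 40.4] 12.5 mean [0.3559 0.1134 0.0285] top 0.0323
red 248 [344.3 233.9] [40.8 49.8] 64.1 mean [0.3446 0.2345 0.0283] top 0.0325
meter 2077 [469.7 458.1] [149.1  75.8] 1.5 mean [0.4696 0.4578 0.0361] top 0.0403
tape 686 [ 435.2 -468. ] [98.1 97.4] 88.1 mean [ 0.4344 -0.4682  0.0191] top 0.0223
caps [618.6 245.8] [172.1 127.2] 86.5 floor z 0.003
sinks [616.3  17.3] [169.6 126.3] 89.3 floor z 0.0028
spools [ 629.6 -249.3] [171.  131.4] 84.0 floor z 0.0025
```

View pics/crop.png

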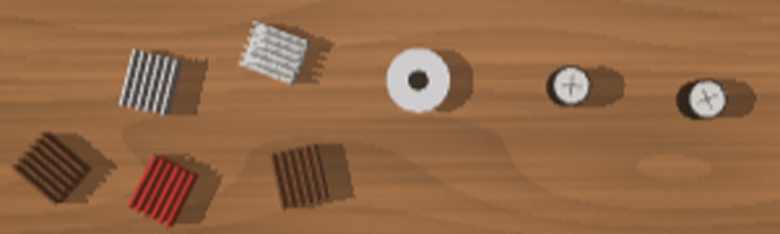

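The crop confirms the two silver sinks, at (150,82) and (272,52) in the crop; the other three are brown or red. The measured sizes match the given ones. I'll start with the right-hand sink, with yaw at 68.9°.

{"fn": "arm_command", "kwargs": {
  "rows": [
    [1,[0.027,0.071,0],[0,0,0.437]],
    [1,[0.027,0.071,0],[0,0,0.437]],
    [1,[0.027,0.071,0],[0,0,0.437]],
    [1,[0.027,0.071,0],[0,0,0.437]],
    [1,[0.027,0.071,0],[0,0,0.437]],
    [1,[0.027,0.071,0],[0,0,0.437]],
    [1,[0.027,0.071,0],[0,0,0.437]],
    [1,[0.027,0.071,0],[0,0,0.437]],
    [1,[0.027,0.071,0],[0,0,0.437]],
    [1,[0.027,0.071,0],[0,0,0.437]],
    [1,[0.027,0.071,0],[0,0,0.437]],
    [1,[0.027,0.071,0],[0,0,0.437]]
  ],
  "force": 40
}}

```text
time: 1.3
tool_pos: [0.3848, -0.0753, 0.2313]
tool_rot: [3.142, -0.0, 1.206]
contact_force: [0.5, 0.1, -0.5]
finger_gap: 0.0856
grasp_force: 0.0
```

{"fn": "arm_command", "kwargs": {
  "rows": [
    [1,[0.027,0.07,0],[0,0,0]],
    [1,[0.027,0.07,0],[0,0,0]],
    [1,[0.027,0.07,0],[0,0,0]],
    [1,[0.027,0.07,-0.02],[0,0,0]],
    [1,[0.027,0.07,-0.06],[0,0,0]],
    [1,[0.027,0.072,-0.06],[0,0,0]],
    [1,[0,0,-0.06],[0,0,0]],
    [1,[0,0,-0.04],[0,0,0]],
    [1,[0,0,0],[0,0,0]],
    [1,[0,0,0],[0,0,0]]
  ]
}}

```text
time: 2.3
tool_pos: [0.4658, 0.1341, 0.1117]
tool_rot: [-3.141, 0.0, 1.203]
contact_force: [0.1, -0.0, 0.6]
finger_gap: 0.0855
grasp_force: 0.0
```

```bash
python3 - <<'E'
from h import *
s=readout.observe();print(s["tool_pos"],s["tool_rot"]);c=eyes.read_camera("wrist");save("w1.png",c["frame"]);print(c["mount"].round(3).tolist())
E
```

```text
[0.46577182 0.13405694 0.11166508] [-3.14127775e+00  1.70443890e-04  1.20324079e+00]
[[-0.0, -0.954, -0.299, 0.075], [1.0, -0.0, 0.001, 0.001], [-0.001, -0.299, 0.954, -0.142], [0.0, 0.0, 0.0, 1.0]]
```

View pics/w1.png

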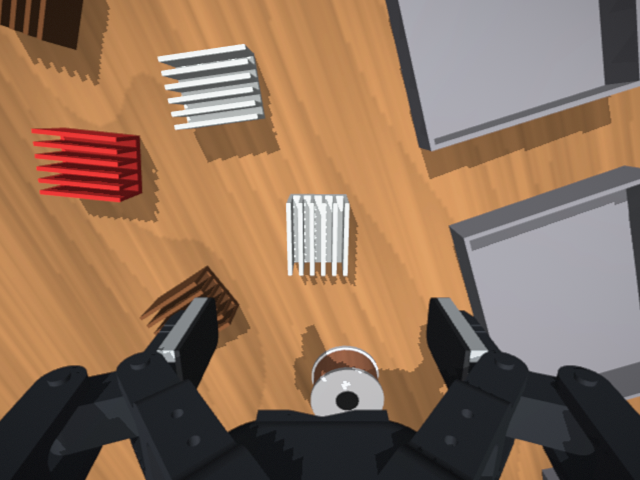

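The wrist view shows the silver sink at (318,235), centred between the fingers with its fins square to the closing line. Descending and gripping.

{"fn": "arm_command", "kwargs": {
  "rows": [
    [1,[0,0.003,-0.06],[0,0,0]],
    [1,[0,0,-0.06],[0,0,0]],
    [1,[0,0,-0.05],[0,0,0]],
    [1,[0,0,-0.03],[0,0,0]],
    [1,[0,0,-0.015],[0,0,0]],
    [1,[0,0,0],[0,0,0]],
    [-0.6,[0,0,0],[0,0,0]],
    [-0.6,[0,0,0],[0,0,0]],
    [-0.6,[0,0,0],[0,0,0]],
    [-0.6,[0,0,0],[0,0,0]],
    [-0.6,[0,0,0],[0,0,0]],
    [-0.6,[0,0,0],[0,0,0]]
  ],
  "force": 40
}}

```text
time: 3.55
tool_pos: [0.4661, 0.1357, 0.0046]
tool_rot: [3.141, -0.001, 1.203]
contact_force: [-2.0, -0.4, 8.5]
finger_gap: 0.0393
grasp_force: 40.6
```

{"fn": "arm_command", "kwargs": {
  "rows": [
    [-0.6,[0,0,0.03],[0,0,0]],
    [-0.6,[0,0,0.05],[0,0,0]],
    [-0.6,[0,0,0.06],[0,0,0]],
    [-0.6,[0,0,0.05],[0,0,0]],
    [-0.6,[0.05,-0.052,0],[0,0,0.4]],
    [-0.6,[0.05,-0.052,0],[0,0,0.4]],
    [-0.6,[0.05,-0.052,0],[0,0,0.4]],
    [-0.6,[0.05,-0.052,0],[0,0,0.4]],
    [-0.6,[0.05,-0.052,0],[0,0,0.4]],
    [-0.6,[0.05,-0.053,0],[0,0,0.37]],
    [-0.6,[0,0,0],[0,0,0]],
    [-0.6,[0,0,0],[0,0,0]]
  ]
}}

```text
time: 4.75
tool_pos: [0.6155, -0.0213, 0.0985]
tool_rot: [-3.141, -0.0, 1.557]
contact_force: [-0.2, -0.0, -1.2]
finger_gap: 0.0395
grasp_force: 40.9
```

{"fn": "arm_command", "kwargs": {
  "rows": [
    [-0.6,[0,0,-0.06],[0,0,0]],
    [-0.6,[0,0,-0.06],[0,0,0]],
    [-0.6,[0,0,-0.04],[0,0,0]],
    [-0.6,[0,0,-0.01],[0,0,0]],
    [-0.6,[0,0,-0.009],[0,0,0]],
    [-0.6,[0,0,0],[0,0,0]],
    [0.4,[0,0,0],[0,0,0]],
    [0.4,[0,0,0],[0,0,0]],
    [0.4,[0,0,0],[0,0,0]],
    [0.4,[0,0,0.02],[0,0,0]],
    [0.4,[0,0,0.06],[0,0,0]],
    [0.4,[0,0,0.1],[0,0,0]]
  ]
}}

```text
time: 5.95
tool_pos: [0.6141, -0.0208, 0.0986]
tool_rot: [-3.137, -0.0, 1.559]
contact_force: [1.0, -0.1, 0.2]
finger_gap: 0.0599
grasp_force: 0.0
```

{"fn": "arm_command", "kwargs": {
  "rows": [
    [1,[-0.035,0.053,0.02],[0,0,0.9]],
    [1,[-0.035,0.053,0.02],[0,0,0.9]],
    [1,[-0.035,0.053,0],[0,0,0.9]],
    [1,[-0.035,0.053,0],[0,0,0.9]],
    [1,[-0.035,0.053,0],[0,0,0.9]],
    [1,[-0.035,0.053,0],[0,0,0.9]],
    [1,[-0.035,0.053,0],[0,0,0.9]],
    [1,[-0.035,0.053,0],[0,0,0.9]],
    [1,[-0.035,0.053,-0.02],[0,0,0.9]],
    [1,[-0.035,0.053,-0.02],[0,0,0.9]],
    [1,[0,0,0],[0,0,0]],
    [1,[0,0,0],[0,0,0]]
  ]
}}

```text
time: 7.15
tool_pos: [0.4408, 0.2444, 0.0999]
tool_rot: [3.141, 0.001, 2.909]
contact_force: [0.2, -0.5, 0.8]
finger_gap: 0.0851
grasp_force: 0.0
```

```bash
python3 - <<'E'
from h import *
s=readout.observe();print(s["tool_pos"],s["tool_rot"]);c=eyes.read_camera("wrist");d=eyes.read_camera("scene")["frame"]
save("w2.png",np.hstack([cv2.resize(c["frame"],(400,300)),d[140:440,140:540]]))
E
```

```text
[0.44077034 0.24441066 0.09994509] [3.14127850e+00 6.40864772e-04 2.90871529e+00]
```

View pics/w2.png

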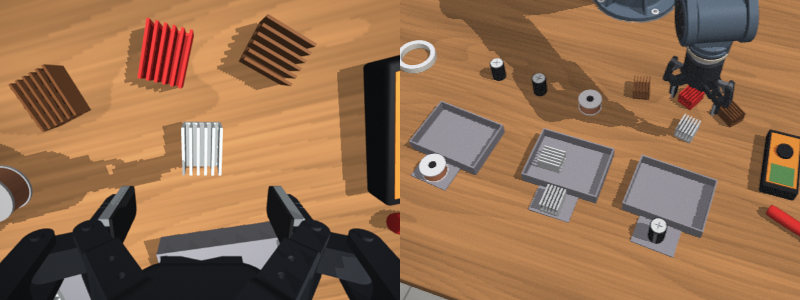

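The first sink lies flat in its tray at (552,157). The second silver sink, at (202,150) in the wrist half, is centred and aligned.

{"fn": "arm_command", "kwargs": {
  "rows": [
    [1,[0,0,-0.06],[0,0,0]],
    [1,[0,0,-0.06],[0,0,0]],
    [1,[0,0,-0.04],[0,0,0]],
    [1,[0,0,-0.02],[0,0,0]],
    [1,[0,0,-0.01],[0,0,0]],
    [1,[0,0,0],[0,0,0]],
    [-0.6,[0,0,0],[0,0,0]],
    [-0.6,[0,0,0],[0,0,0]],
    [-0.6,[0,0,0],[0,0,0]],
    [-0.6,[0,0,0],[0,0,0]],
    [-0.6,[0,0,0],[0,0,0]],
    [-0.6,[0,0,0],[0,0,0]]
  ]
}}

```text
time: 8.45
tool_pos: [0.441, 0.2443, 0.005]
tool_rot: [3.141, 0.001, 2.909]
contact_force: [-0.7, -1.4, 6.5]
finger_gap: 0.0393
grasp_force: 40.9
```

{"fn": "arm_command", "kwargs": {
  "rows": [
    [-0.6,[0,0,0.03],[0,0,0]],
    [-0.6,[0,0,0.06],[0,0,0]],
    [-0.6,[0,0,0.06],[0,0,0]],
    [-0.6,[0,0,0.05],[0,0,0]],
    [-0.6,[0.035,-0.038,0],[0,0,-0.9]],
    [-0.6,[0.035,-0.038,0],[0,0,-0.9]],
    [-0.6,[0.035,-0.038,0],[0,0,-0.9]],
    [-0.6,[0.035,-0.038,0],[0,0,-0.9]],
    [-0.6,[0.035,-0.038,0],[0,0,-0.9]],
    [-0.6,[0.035,-0.038,0],[0,0,-0.9]],
    [-0.6,[0.035,-0.038,0],[0,0,-0.9]],
    [-0.6,[0.035,-0.038,0],[0,0,-0.9]]
  ]
}}

```text
time: 9.65
tool_pos: [0.5812, 0.0913, 0.1044]
tool_rot: [-3.141, -0.0, 1.823]
contact_force: [0.2, 0.2, -0.0]
finger_gap: 0.0392
grasp_force: 40.6
```

{"fn": "arm_command", "kwargs": {
  "rows": [
    [-0.6,[0.035,-0.038,0],[0,0,-0.9]],
    [-0.6,[0.035,-0.038,0],[0,0,-0.9]],
    [-0.6,[0,0,0],[0,0,0]],
    [-0.6,[0,0,0],[0,0,0]]
  ]
}}

```text
time: 10.05
tool_pos: [0.6153, 0.054, 0.1041]
tool_rot: [-3.141, -0.0, 1.56]
contact_force: [0.8, 0.6, -1.5]
finger_gap: 0.0394
grasp_force: 40.7
```

{"fn": "arm_command", "kwargs": {
  "rows": [
    [-0.6,[0,0,-0.06],[0,0,0]],
    [-0.6,[0,0,-0.06],[0,0,0]],
    [-0.6,[0,0,-0.05],[0,0,0]],
    [-0.6,[0,0,-0.012],[0,0,0]],
    [-0.6,[0,0,-0.008],[0,0,0]],
    [-0.6,[0,0,0],[0,0,0]],
    [0.4,[0,0,0],[0,0,0]],
    [0.4,[0,0,0],[0,0,0]],
    [0.4,[0,0,0],[0,0,0]],
    [0.4,[0,0,0.02],[0,0,0]],
    [0.4,[0,0,0.06],[0,0,0]],
    [0.4,[0,0,0.1],[0,0,0]]
  ]
}}

```text
time: 11.25
tool_pos: [0.6141, 0.054, 0.0986]
tool_rot: [-3.137, 0.0, 1.559]
contact_force: [0.3, 0.9, 0.3]
finger_gap: 0.0599
grasp_force: 0.0
```

{"fn": "arm_command", "kwargs": {
  "rows": [
    [0.6,[0,0,0],[0,0,0]],
    [1,[-0.05,-0.013,0],[0,0,0]],
    [1,[-0.05,-0.013,0],[0,0,0]],
    [1,[-0.05,-0.013,0],[0,0,0]],
    [1,[-0.05,-0.013,0],[0,0,0]],
    [1,[-0.05,-0.013,0],[0,0,0]],
    [1,[-0.05,-0.013,0],[0,0,0]],
    [1,[-0.05,-0.015,0],[0,0,0]],
    [1,[0,0,0],[0,0,0]],
    [1,[0,0,0],[0,0,0]]
  ]
}}

```text
time: 12.25
tool_pos: [0.4413, 0.0075, 0.1]
tool_rot: [3.14, 0.0, 1.558]
contact_force: [0.0, -1.3, 0.2]
finger_gap: 0.0851
grasp_force: 0.0
```

```bash
python3 - <<'E'
from h import *
s=readout.observe();print(s["tool_pos"],s["tool_rot"]);c=eyes.read_camera("wrist");d=eyes.read_camera("scene")["frame"]
save("w3.png",np.hstack([cv2.resize(c["frame"],(400,300)),d[140:440,140:540]]))
E
```

```text
[0.44127925 0.00748835 0.09997499] [3.13998700e+00 6.89776471e-05 1.55839540e+00]
```

View pics/w3.png

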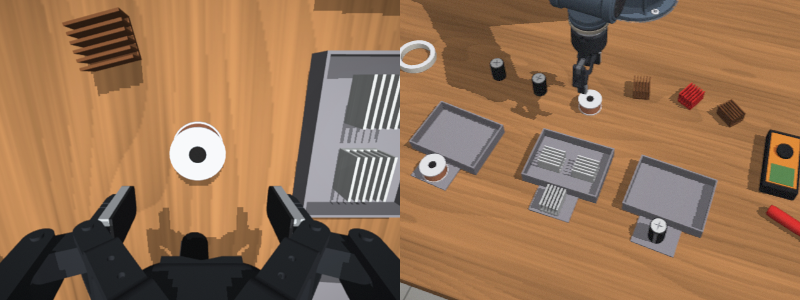

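Both sinks lie flat and apart in their tray, at (549,157) and (585,162). The spool is centred in the wrist view at (198,154).

{"fn": "arm_command", "kwargs": {
  "rows": [
    [1,[-0.003,0,-0.06],[0,0,0]],
    [1,[0,0,-0.06],[0,0,0]],
    [1,[0,0,-0.04],[0,0,0]],
    [1,[0,0,-0.02],[0,0,0]],
    [1,[0,0,-0.013],[0,0,0]],
    [1,[0,0,0],[0,0,0]],
    [-0.1,[0,0,0],[0,0,0]],
    [-0.1,[0,0,0],[0,0,0]],
    [-0.1,[0,0,0],[0,0,0]],
    [-0.1,[0,0,0],[0,0,0]],
    [-0.1,[0,0,0],[0,0,0]]
  ]
}}

```text
time: 13.45
tool_pos: [0.4396, 0.0076, 0.0037]
tool_rot: [3.14, 0.0, 1.559]
contact_force: [-1.6, 0.4, 9.3]
finger_gap: 0.0549
grasp_force: 40.7
```

{"fn": "arm_command", "kwargs": {
  "rows": [
    [-0.1,[0,0,0.03],[0,0,0]],
    [-0.1,[0,0,0.05],[0,0,0]],
    [-0.1,[0,0,0.06],[0,0,0]],
    [-0.1,[0,0,0.06],[0,0,0]],
    [-0.1,[0.04,-0.055,0],[0,0,0]],
    [-0.1,[0.04,-0.055,0],[0,0,0]],
    [-0.1,[0.04,-0.055,0],[0,0,0]],
    [-0.1,[0.04,-0.055,0],[0,0,0]],
    [-0.1,[0.04,-0.055,0],[0,0,0]],
    [-0.1,[0.04,-0.055,0],[0,0,0]],
    [-0.1,[0.04,-0.055,0],[0,0,0]],
    [-0.1,[0.04,-0.055,0],[0,0,0]]
  ]
}}

```text
time: 14.65
tool_pos: [0.5997, -0.2136, 0.1031]
tool_rot: [3.142, 0.0, 1.559]
contact_force: [-0.1, 0.3, -1.8]
finger_gap: 0.0546
grasp_force: 43.9
```

{"fn": "arm_command", "kwargs": {
  "rows": [
    [-0.1,[0.04,-0.055,0],[0,0,-0.3]],
    [-0.1,[0.015,-0.015,0],[0,0,-0.3]],
    [-0.1,[0,0,0],[0,0,0]],
    [-0.1,[0,0,0],[0,0,0]]
  ]
}}

```text
time: 15.05
tool_pos: [0.6261, -0.2469, 0.1026]
tool_rot: [-3.141, -0.0, 1.47]
contact_force: [-0.7, 0.7, -1.6]
finger_gap: 0.0544
grasp_force: 43.8
```

{"fn": "arm_command", "kwargs": {
  "rows": [
    [-0.1,[0,0,-0.06],[0,0,0]],
    [-0.1,[0,0,-0.06],[0,0,0]],
    [-0.1,[0,0,-0.05],[0,0,0]],
    [-0.1,[0,0,-0.012],[0,0,0]],
    [-0.1,[0,0,-0.008],[0,0,0]],
    [-0.1,[0,0,0],[0,0,0]],
    [0.6,[0,0,0],[0,0,0]],
    [0.6,[0,0,0],[0,0,0]],
    [0.6,[0,0,0],[0,0,0]],
    [0.6,[0,0,0.02],[0,0,0]],
    [0.6,[0,0,0.06],[0,0,0]],
    [0.6,[0,0,0.1],[0,0,0]]
  ]
}}

```text
time: 16.25
tool_pos: [0.6252, -0.2468, 0.0968]
tool_rot: [-3.137, -0.002, 1.469]
contact_force: [-0.1, -1.2, 0.5]
finger_gap: 0.0682
grasp_force: 0.0
```

{"fn": "arm_command", "kwargs": {
  "rows": [
    [0.6,[0,0,0.02],[0,0,0]],
    [1,[-0.06,0,0.02],[0,0,0]],
    [1,[-0.07,0,0],[0,0,0]],
    [1,[-0.07,0,0],[0,0,0]],
    [1,[-0.07,0,0],[0,0,0]],
    [1,[-0.07,0.006,0],[0,0,0]],
    [1,[-0.073,0.006,0],[0,0,0]],
    [1,[0,0,0],[0,0,0]],
    [1,[0,0,0],[0,0,0]]
  ]
}}

```text
time: 17.15
tool_pos: [0.4203, -0.2417, 0.1186]
tool_rot: [3.14, 0.001, 1.468]
contact_force: [1.0, -0.5, 0.4]
finger_gap: 0.0855
grasp_force: 0.0
```

```bash
python3 - <<'E'
from h import *
s=readout.observe();print(s["tool_pos"],s["tool_rot"]);c=eyes.read_camera("wrist");d=eyes.read_camera("scene")["frame"]
save("w4.png",np.hstack([cv2.resize(c["frame"],(400,300)),d[140:440,140:540]]))
E
```

```text
[ 0.42027285 -0.24172908  0.11859115] [3.14032713e+00 6.31126011e-04 1.46812295e+00]
```

View pics/w4.png

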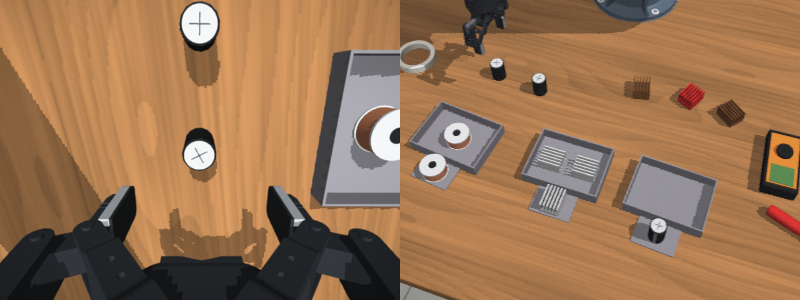

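The spool lies flat in its tray at (457,135). The right-hand capacitor is centred at (199,153) in the wrist view.

{"fn": "arm_command", "kwargs": {
  "rows": [
    [1,[-0.001,0.002,-0.07],[0,0,0]],
    [1,[0,0,-0.06],[0,0,0]],
    [1,[0,0,-0.05],[0,0,0]],
    [1,[0,0,-0.027],[0,0,0]],
    [1,[0,0,-0.01],[0,0,0]],
    [1,[0,0,0],[0,0,0]],
    [-0.6,[0,0,0],[0,0,0]],
    [-0.6,[0,0,0],[0,0,0]],
    [-0.6,[0,0,0],[0,0,0]],
    [-0.6,[0,0,0],[0,0,0]],
    [-0.6,[0,0,0],[0,0,0]],
    [-0.6,[0,0,0],[0,0,0]]
  ]
}}

```text
time: 18.45
tool_pos: [0.4199, -0.2406, 0.01]
tool_rot: [3.141, 0.0, 1.469]
contact_force: [-0.9, 1.6, 7.1]
finger_gap: 0.034
grasp_force: 39.2
```

{"fn": "arm_command", "kwargs": {
  "rows": [
    [-0.6,[0,0,0.04],[0,0,0]],
    [-0.6,[0,0,0.06],[0,0,0]],
    [-0.6,[0,0,0.07],[0,0,0]],
    [-0.6,[0,0,0.07],[0,0,0]],
    [-0.6,[0.028,0.075,0],[0,0,0]],
    [-0.6,[0.028,0.075,0],[0,0,0]],
    [-0.6,[0.028,0.075,0],[0,0,0]],
    [-0.6,[0.028,0.075,0],[0,0,0]],
    [-0.6,[0.028,0.075,0],[0,0,0]],
    [-0.6,[0.028,0.075,0],[0,0,0]],
    [-0.6,[0.028,0.075,0],[0,0,0]],
    [-0.6,[0.028,0.075,0],[0,0,0]]
  ]
}}

```text
time: 19.65
tool_pos: [0.532, 0.0613, 0.1295]
tool_rot: [3.141, 0.0, 1.469]
contact_force: [0.2, -0.6, -1.4]
finger_gap: 0.0344
grasp_force: 40.0
```

{"fn": "arm_command", "kwargs": {
  "rows": [
    [-0.6,[0.028,0.075,0],[0,0,0]],
    [-0.6,[0.028,0.075,0],[0,0,0]],
    [-0.6,[0.028,0.075,0],[0,0,0]],
    [-0.6,[0.028,0.075,0],[0,0,0]],
    [-0.6,[0.028,0.075,0],[0,0,0]],
    [-0.6,[0.028,0.075,0],[0,0,0]],
    [-0.6,[0,0,0],[0,0,0]],
    [-0.6,[0,0,0],[0,0,0]]
  ]
}}

```text
time: 20.45
tool_pos: [0.6153, 0.285, 0.1288]
tool_rot: [-3.141, 0.001, 1.47]
contact_force: [-0.6, -0.5, -1.7]
finger_gap: 0.0343
grasp_force: 40.2
```

{"fn": "arm_command", "kwargs": {
  "rows": [
    [-0.6,[0.008,0,-0.06],[0,0,0]],
    [-0.6,[0,0,-0.07],[0,0,0]],
    [-0.6,[0,0,-0.06],[0,0,0]],
    [-0.6,[0,0,-0.03],[0,0,0]],
    [-0.6,[0,0,-0.01],[0,0,0]],
    [-0.6,[0,0,0],[0,0,0]],
    [0.3,[0,0,0],[0,0,0]],
    [0.3,[0,0,0],[0,0,0]],
    [0.3,[0,0,0],[0,0,0]],
    [0.3,[0,0,0.03],[0,0,0]],
    [0.3,[0,0,0.08],[0,0,0]],
    [0.3,[0,0,0.1],[0,0,0]]
  ]
}}

```text
time: 21.65
tool_pos: [0.6188, 0.2843, 0.1201]
tool_rot: [-3.139, 0.001, 1.469]
contact_force: [1.0, 1.0, 0.1]
finger_gap: 0.0554
grasp_force: 0.0
```

{"fn": "arm_command", "kwargs": {
  "rows": [
    [0.5,[0,0,0.03],[0,0,0]],
    [1,[-0.034,-0.074,0],[0,0,0]],
    [1,[-0.034,-0.074,0],[0,0,0]],
    [1,[-0.034,-0.074,0],[0,0,0]],
    [1,[-0.034,-0.074,0],[0,0,0]],
    [1,[-0.034,-0.074,0],[0,0,0]],
    [1,[-0.034,-0.074,0],[0,0,0]],
    [1,[-0.034,-0.074,0],[0,0,0]],
    [1,[-0.034,-0.074,0],[0,0,0]],
    [1,[-0.034,-0.074,0],[0,0,0]],
    [1,[-0.034,-0.074,0],[0,0,0]],
    [1,[-0.034,-0.078,0],[0,0,0]]
  ]
}}

```text
time: 22.85
tool_pos: [0.4321, -0.1257, 0.1352]
tool_rot: [3.14, 0.0, 1.469]
contact_force: [0.8, -0.0, -0.7]
finger_gap: 0.0856
grasp_force: 0.0
```

{"fn": "arm_command", "kwargs": {
  "rows": [
    [1,[0,0,0],[0,0,0]],
    [1,[0,0,0],[0,0,0]]
  ]
}}

```text
time: 23.05
tool_pos: [0.4328, -0.1249, 0.135]
tool_rot: [3.14, 0.0, 1.467]
contact_force: [0.3, -0.6, -0.5]
finger_gap: 0.0853
grasp_force: 0.0
```

```bash
python3 - <<'E'
from h import *
s=readout.observe();print(s["tool_pos"],s["tool_rot"]);c=eyes.read_camera("wrist");d=eyes.read_camera("scene")["frame"]
save("w5.png",np.hstack([cv2.resize(c["frame"],(400,300)),d[140:440,140:540]]))
E
```

```text
[ 0.43275856 -0.12492922  0.13502465] [3.14045171e+00 1.29980283e-04 1.46670768e+00]
```

View pics/w5.png

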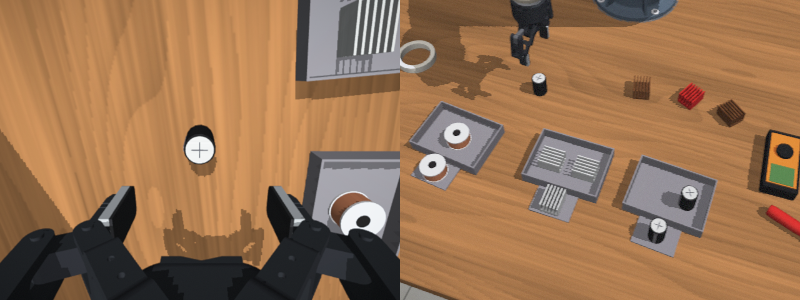

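The first capacitor stands upright in its tray at (688,193). The last one is centred at (200,148) in the wrist view.

{"fn": "arm_command", "kwargs": {
  "rows": [
    [1,[0,0.001,-0.08],[0,0,0]],
    [1,[0,0,-0.07],[0,0,0]],
    [1,[0,0,-0.06],[0,0,0]],
    [1,[0,0,-0.03],[0,0,0]],
    [1,[0,0,-0.01],[0,0,0]],
    [1,[0,0,0],[0,0,0]],
    [-0.6,[0,0,0],[0,0,0]],
    [-0.6,[0,0,0],[0,0,0]],
    [-0.6,[0,0,0],[0,0,0]],
    [-0.6,[0,0,0],[0,0,0]],
    [-0.6,[0,0,0],[0,0,0]],
    [-0.6,[0,0,0],[0,0,0]]
  ]
}}

```text
time: 24.35
tool_pos: [0.433, -0.124, 0.01]
tool_rot: [3.141, 0.0, 1.469]
contact_force: [-1.8, 1.3, 7.4]
finger_gap: 0.0345
grasp_force: 39.0
```

{"fn": "arm_command", "kwargs": {
  "rows": [
    [-0.6,[0,0,0.04],[0,0,0]],
    [-0.6,[0,0,0.06],[0,0,0]],
    [-0.6,[0,0,0.07],[0,0,0]],
    [-0.6,[0,0,0.07],[0,0,0]],
    [-0.6,[0.041,0.074,0],[0,0,0]],
    [-0.6,[0.041,0.074,0],[0,0,0]],
    [-0.6,[0.041,0.074,0],[0,0,0]],
    [-0.6,[0.041,0.074,0],[0,0,0]],
    [-0.6,[0.041,0.074,0],[0,0,0]],
    [-0.6,[0.041,0.074,0],[0,0,0]],
    [-0.6,[0.041,0.074,0],[0,0,0]],
    [-0.6,[0.041,0.074,0],[0,0,0]]
  ]
}}

```text
time: 25.55
tool_pos: [0.5971, 0.1738, 0.1295]
tool_rot: [3.142, 0.0, 1.469]
contact_force: [1.7, -1.1, -1.3]
finger_gap: 0.0344
grasp_force: 40.0
```

{"fn": "arm_command", "kwargs": {
  "rows": [
    [-0.6,[0.041,0.074,0],[0,0,0]],
    [-0.6,[0,0,0],[0,0,0]],
    [-0.6,[0,0,0],[0,0,0]]
  ]
}}

```text
time: 25.85
tool_pos: [0.6168, 0.2095, 0.1289]
tool_rot: [-3.141, 0.0, 1.47]
contact_force: [-0.5, -0.5, -1.0]
finger_gap: 0.034
grasp_force: 40.1
```

{"fn": "arm_command", "kwargs": {
  "rows": [
    [-0.6,[0,-0.002,-0.06],[0,0,0]],
    [-0.6,[0,0,-0.07],[0,0,0]],
    [-0.6,[0,0,-0.06],[0,0,0]],
    [-0.6,[0,0,-0.03],[0,0,0]],
    [-0.6,[0,0,-0.01],[0,0,0]],
    [-0.6,[0,0,0],[0,0,0]],
    [0.3,[0,0,0],[0,0,0]],
    [0.3,[0,0,0],[0,0,0]],
    [0.3,[0,0,0],[0,0,0]],
    [0.3,[0,0,0.03],[0,0,0]],
    [0.3,[0,0,0.08],[0,0,0]],
    [0.3,[0,0,0.1],[0,0,0]]
  ]
}}

```text
time: 27.05
tool_pos: [0.6162, 0.2079, 0.1202]
tool_rot: [-3.139, 0.001, 1.469]
contact_force: [1.0, 0.2, 0.2]
finger_gap: 0.0555
grasp_force: 0.0
```

{"fn": "arm_command", "kwargs": {
  "rows": [
    [0.3,[0,0,0.06],[0,0,0]],
    [0.3,[-0.06,-0.06,0.06],[0,0,0]],
    [0.3,[-0.06,-0.06,0],[0,0,0]],
    [0.3,[-0.06,-0.06,0],[0,0,0]],
    [0.3,[-0.06,-0.06,0],[0,0,0]],
    [0.3,[-0.06,-0.06,0],[0,0,0]],
    [0.3,[-0.06,-0.06,0],[0,0,0]],
    [0.3,[0,-0.07,0],[0,0,0]],
    [0.3,[0,-0.07,0],[0,0,0]],
    [0.3,[0,-0.07,0],[0,0,0]],
    [0.3,[0,0,0],[0,0,0]],
    [0.3,[0,0,0],[0,0,0]]
  ]
}}

```text
time: 28.25
tool_pos: [0.4384, -0.0761, 0.179]
tool_rot: [3.14, 0.0, 1.467]
contact_force: [-1.2, 0.4, -0.4]
finger_gap: 0.0558
grasp_force: 0.0
```

```bash
python3 - <<'E'
from h import *
a=eyes.read_camera("top");d=eyes.read_camera("scene")["frame"];w=world(a)
save("fin.png",np.hstack([a["frame"][110:410,90:490],d[140:440,140:540]]))
x,y,z=w[...,0],w[...,1],w[...,2]
for n,cx,cy,lo,hi in [("sink1",.616,-.021,.02,.045),("sink2",.616,.054,.02,.045),("spool",.627,-.247,.02,.045),("cap1",.62,.284,.042,.07),("cap2",.616,.208,.042,.07),("meter",.4697,.458,.03,.06),("tape",.435,-.468,.012,.03)]:
    rr=.1 if n=="meter" else .055 if n=="tape" else .035
    p=w[(abs(x-cx)<rr)&(abs(y-cy)<rr)&(z>lo)&(z<hi)]
    c,s,t=cv2.minAreaRect((p[:,:2]*1000).astype(np.float32));print(n,np.round(c,1),np.round(s,1),round(t,1),"z",np.percentile(p[:,2],[50,90]).round(4))
E
```

```text
sink1 [617.5 -22.1] [48.6 41.4] 89.3 z [0.0313 0.0353]
sink2 [617.5  56.6] [49.3 39.8] 89.7 z [0.0308 0.0352]
spool [ 629. -247.] [55.2 54.6] 85.6 z [0.0331 0.0359]
cap1 [621.4 281.9] [33.5 34.1] 22.7 z [0.0531 0.0559]
cap2 [619.3 206.1] [34.1 33.1] 7.1 z [0.0525 0.0554]
meter [458.5 428.5] [174.  134.8] 1.0 z [0.0357 0.0403]
tape [ 435.  -468.4] [97.3 98.1] 1.7 z [0.0194 0.0224]
```

View pics/fin.png

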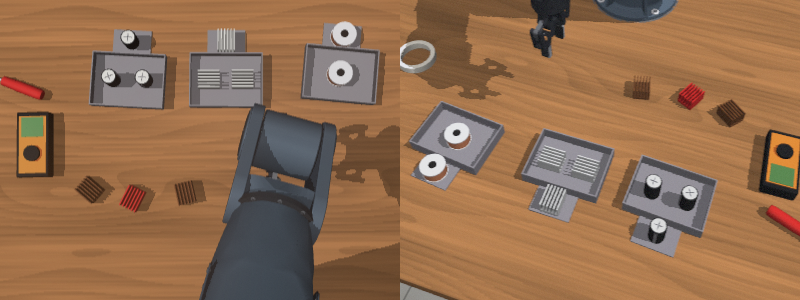

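All five parts lie flat or upright in the right trays, clear of the walls and of each other. Their top heights fit the part heights plus the 3 mm floor. The meter at (34,145) and the tape at (418,56) look unmoved. The meter fit was off only because its window caught part of the tray rim.

```bash
python3 -c "
from bench import job;print(job.hand_in())"
```

```text
the job is handed in; nothing more can be done
None
```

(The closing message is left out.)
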